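# Roll the speaker onto its charging strip

## Robot

A 7-joint arm with a two-finger parallel gripper is mounted at the origin on the work surface. World frame = base frame: x ahead of the robot, y to its left, z up, the work surface at z = 0. Lengths are in m, angles in rad, forces in N, time in s.
With the tool pointing down it reaches from about 0.425 to 1.025 m from the base axis. Payload 9.4 kg.
Tool frame: the origin (TCP) lies between the finger pads, 19 mm behind the fingertips; this is the grasp point; z points along the fingers, y is the line along which they close (so a half turn about z gives the same grasp; the last joint's range is limited). The gripper opens to 93 mm and grips with 3 to 60 N. Pads are 15 mm wide; open, the fingers measure 128 mm over their backs; the gripper's body (75 mm by 188 mm) begins 65 mm behind the grasp point.
Start: joints at [1.153, 0.599, -0.003, 1.599, 0.002, 0.943, -0.08], TCP at [0.242, -0.683, 0.237] pointing down, gripper open.
Joint ranges: [-2.57, 2.57], [-0.35, 1.97], [-1.29, 1.29], [0.11, 2.56], [-1.05, 4.19], [0.11, 1.86], [-2.63, 2.63]. Speed limits (rad/s): [2.22, 2.22, 3.01, 3.01, 3.14, 3.14, 3.14].

## Interface

Orientations are given as a unit quaternion [x, y, z, w].
In Python, from bench import ctrl, eoat, vision, get_t, get_qpos, get_qvel, get_tau, get_eef_pos, get_tcp_rot, get_force, get_moment, get_width, get_gripper_force gives the robot as it stands. Calls block until the motion is done:
- ctrl.movep(position, orientation): joint-space move of the TCP to a pose.
- ctrl.move_linear(position, velocity=0.15, orientation=None, force_limit=None): straight line of the TCP; orientation=None keeps the orientation; velocity is the mean speed in m/s. With force_limit (N) it stops when the force on the tool has changed by that much, and returns True; else False.
- ctrl.goto_joints(angles): joint-space move.
- eoat.gripper_to(opening, strength=None): finger opening in m; strength is the grip in N (None keeps the last); returns when the fingers have stopped.
- ctrl.pause(seconds).
- ctrl.ik(position, orientation): joint angles nearest the present ones, or None.
- vision.read_camera(name): name is "scene" or "top"; returns (picture, depth): 400x640x3 uint8, blue, green, red; 400x640 float32, m along the optical axis (not along the pixel's ray), 0 where there is no reading.
- vision.camera_params(name): a dict with "intrinsics" (3x3 intrinsics, pixels), "rvec" (rotation vector, rad) and "tvec" (3), from world to camera coordinates, as OpenCV has them. Camera axes: x right, y down, z forward; pixel columns grow to the right and rows downward; lengths in m; the calibration is good to about 2 mm. A picture is of the moment at which its call begins. camera_params takes no time and is no camera call.
A pose or a line that the arm cannot do raises ctrl.IKError and nothing moves.
- ctrl.job_done(): hands the job in; it is judged then, once.
Readings, each from a call of its own:
- get_t(): time.
- get_qpos(): joint angles.
- get_qvel(): joint speeds.
- get_tau(): joint torques, N m.
- get_eef_pos(): TCP position.
- get_tcp_rot(): TCP orientation.
- get_force(): force on the tool from outside, world axes, zero at the start.
- get_moment(): the same for the moment, N m.
- get_width(): finger opening in m.
- get_gripper_force(): force on a finger pad.
Only numpy, scipy, OpenCV 4.12 (cv2) and the standard library are available. Lean on these libraries where they do the work, as an engineer would, in place of code of your own. Each camera call takes 0.05 s, during which the arm holds its last target. There are 200 camera calls.

## Task

The round bedside speaker is lying across the felt runner on the dresser. With your fingertips on top of it, roll it along the runner until it rests lengthwise on the dark charging strip, then take your hand away with the speaker lying still. Push only on its upper third, never low down on its sides, do not lift or tip it, and leave the potted succulents and the candle where they are.

Things in the scene. Friction and masses are not known exactly. Their poses are not given: they have to be found in the camera images.
- speaker: blue fabric cylinder with black end bands, 72 mm diameter, 150 mm long, 0.3-0.65 kg, lying on the runner. Origin: its centre, 40 mm above the dresser (top 76 mm). x: the cylinder axis, level; z up at the start, turning as it rolls. Felt drag: let go at 50 mm/s it stops within about 5 mm, and stays put. Its top moves twice as far as its centre: use several short strokes.
- strip: charging strip flush in the runner: black band 220 mm long (x axis), 30 mm wide (y axis), a green dot near each end showing beyond the speaker. Origin: its centre, on the runner's surface, 4 mm above the dresser. At the start parallel to the speaker and 105 to 160 mm from it, centre to centre, on either side, along the strip's y axis.
- runner: grey-beige felt runner fixed flat on the dresser, 240 mm (x axis) by 360 mm (y axis, the way the speaker rolls), 4 mm thick. Origin at the centre of its underside.
- pot_a: green succulent in a white pot, 64 mm diameter, pot 50 mm and plant about 80 mm high, standing loose on the dresser near the runner. Origin at the centre of its foot. Leave alone.
- pot_b: red-and-green succulent in a white pot, same size, origin at the centre of its foot. Leave alone.
- pot_c: spiky pale succulent in a white pot, same pot, plant about 90 mm high, origin at the centre of its foot. Leave alone.
- candle: amber glass candle with a wooden lid, 57 mm diameter, 63 mm high, origin at the centre of its foot. Leave alone.
Not all that is in view belongs to the job. Of the things that look like the speaker, the middle-sized one is meant.

How it is judged:
By the outcome, as a careful person would: the job done as asked, in the order asked, and still so for the second after the job is handed in, with the robot touching nothing.
It also fails if it takes over 58 s, if anything falls off the work surface, if the arm or the gripper's body presses on something with over 40 N, if the wrist force passes 120 N, or if a joint passes its speed limit or range.

## Working session

There is one attempt and no reset: what is moved stays moved. The work goes in short steps, each a Python script; the robot and the scene stay as the last script left them, time stands still between calls to the robot, and variables do not carry over. Pictures are saved under pics/ and viewed, at most 10 in all, crops included, and the job is handed in when it is done.

```bash
mkdir -p pics; ls
cat > h.py <<'E'
from bench import *
import numpy as np, cv2
def snap(n,f=None):
    im,d=vision.read_camera(n)
    if f: cv2.imwrite('pics/'+f,im)
    return im,d
def cam(n):
    p=vision.camera_params(n);return np.array(p['intrinsics'],float),cv2.Rodrigues(np.array(p['rvec'],float))[0],np.array(p['tvec'],float).ravel()
def pts(n,d):
    K,R,t=cam(n);v,u=np.mgrid[:d.shape[0],:d.shape[1]]
    P=np.stack([(u-K[0,2])/K[0,0]*d,(v-K[1,2])/K[1,1]*d,d],-1)
    W=(P-t)@R;W[d<=0]=np.nan;return W
def plane(n,u,v,z):
    K,R,t=cam(n);r=R.T@np.linalg.solve(K,[u,v,1.]);c=-R.T@t
    return c+r*(z-c[2])/r[2]
E
python3 - <<'E'
from h import *
for n in('top','scene'):
    im,d=snap(n,n+'0.png');np.savez('/tmp/'+n,im=im,d=d)
    K,R,t=cam(n);print(n,K[0,0],-R.T@t)
print(get_t(),get_tcp_rot())
E
```

```text
pics
top 446.99165148157937 [0.43138391 0.03981976 1.15676754]
scene 511.1468847127315 [0.99044368 0.53818701 0.94310024]
0.1 [ 9.85510611e-01  1.69612344e-01 -1.96811224e-04 -6.70136626e-04]
```

View pics/top0.png

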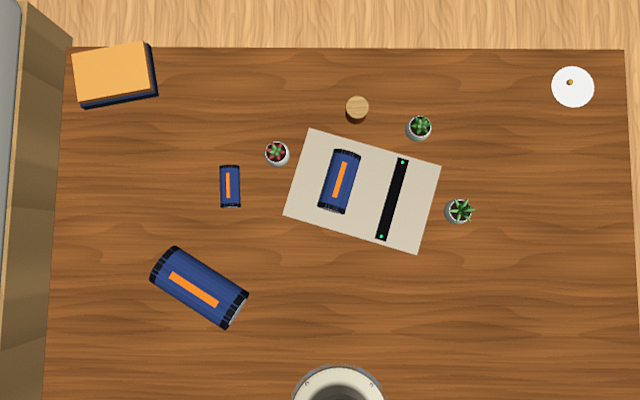

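View pics/scene0.png

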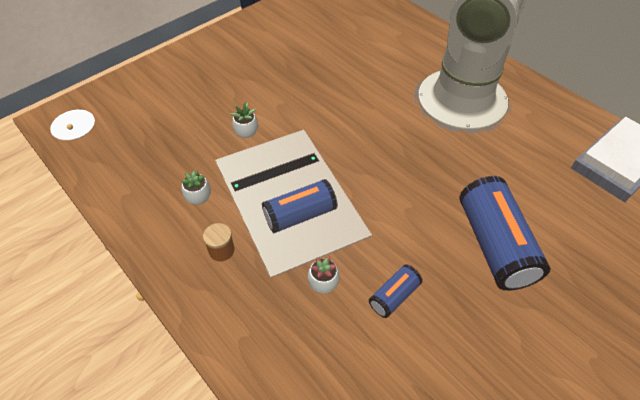

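The top view shows the middle-sized speaker at about (340,181) on the runner. The strip lies to its right, with green dots at (403,162) and (381,236). pot_c is at (460,211), pot_a at (420,127), pot_b at (277,153) and the candle at (357,106). Next I'll measure these.

```bash
cat >> h.py <<'E'
def blue(n,im,d,lo=(0,0)):
    hsv=cv2.cvtColor(im,cv2.COLOR_BGR2HSV);W=pts(n,d);return hsv,W
def dots():
    im,d=snap('top');return finddots(im)
def finddots(im):
    h=cv2.cvtColor(im,cv2.COLOR_BGR2HSV)
    m=cv2.inRange(h,(50,150,120),(85,255,255));k,l,s,c=cv2.connectedComponentsWithStats(m)
    return [(c[i].round(1),s[i,4]) for i in range(1,k)]
E
python3 - <<'E'
from h import *
np.set_printoptions(precision=4,suppress=True)
z=np.load('/tmp/top.npz');im,d=z['im'],z['d'];W=pts('top',d)
for c,a in finddots(im): print('green',c,a,plane('top',*c,.004)[:2])
for nm,(u,v) in dict(c0=(309,128),c1=(441,165),c2=(417,255),c3=(283,215)).items(): print(nm,plane('top',u,v,.004))
# speaker: height points in box
box=np.zeros(d.shape,bool);box[140:222,310:368]=1
for n in('top','scene'):
    zz=np.load('/tmp/%s.npz'%n);Wn=pts(n,zz['d'])
    if n=='top': sel=box&(Wn[...,2]>.045)
    else:
        sel=np.zeros(d.shape,bool);sel[175:240,255:345]=1;sel&=Wn[...,2]>.045
    P=Wn[sel];c=P[:,:2].mean(0);e,V=np.linalg.eigh(np.cov(P[:,:2].T));a=V[:,1]
    s=(P[:,:2]-c)@a;b=V[:,0];q=(P[:,:2]-c)@b
    print(n,len(P),'c',c,'axis',a,np.degrees(np.arctan2(a[1],a[0])),'ext',s.min(),s.max(),q.min(),q.max(),'ztop',np.percentile(P[:,2],99))
    # cylinder center across: fit circle r=.036 in (q,z)
    from scipy.optimize import least_squares
    f=least_squares(lambda p:np.hypot(q-p[0],P[:,2]-p[1])-.036,[0,.04],loss='soft_l1',f_scale=.002)
    print('fit',f.x,'centre',c+a*(s.min()+s.max())/2+b*f.x[0], 'b',b)
    for nm,(u,v) in dict(pa=(420,127),pb=(277,153),pc=(460,211),cd=(357,107)).items():
        if n=='top': print(nm,W[v,u])
# arm FK check
print(get_eef_pos(),get_qpos())
E
```

```text
green [424. 118.] 3 [ 0.7545 -0.2184]
green [416.5 118. ] 2 [ 0.7543 -0.1988]
green [428.  123.8] 4 [ 0.7391 -0.2287]
green [412.  125.5] 2 [ 0.7341 -0.1869]
green [415.  124.5] 2 [ 0.7369 -0.1947]
green [418.7 131. ] 7 [ 0.7196 -0.2043]
green [425.5 130.5] 4 [ 0.7211 -0.222 ]
green [402.  161.8] 10 [ 0.6375 -0.1604]
green [460. 212.] 1 [ 0.5087 -0.3083]
green [381.  235.8] 10 [ 0.4448 -0.106 ]
c0 [0.7247 0.0832 0.004 ]
c1 [ 0.6302 -0.2613  0.004 ]
c2 [ 0.3974 -0.1976  0.004 ]
c3 [0.4947 0.1467 0.004 ]
top 1751 c [0.5771 0.0058] axis [-0.9616  0.2746] 164.06348166454447 ext -0.07757256396245961 0.07508401761134911 -0.035826277889495446 0.03555320193494912 ztop 0.07961178150576828
fit [-0.0002  0.0402] centre [0.5783 0.0057] b [-0.2746 -0.9616]
pa [ 0.7131 -0.1935  0.0705]
pb [0.6439 0.1586 0.0711]
pc [ 0.5065 -0.2876  0.0727]
cd [ 0.7642 -0.0383  0.0639]
scene 1975 c [0.5882 0.0196] axis [-0.9579  0.2872] 163.30931074199822 ext -0.0734465198539575 0.07962558832605757 -0.025464535582411105 0.04363198392749536 ztop 0.07671552962068086
fit [0.0126 0.0378] centre [0.5816 0.0084] b [-0.2872 -0.9579]
[ 0.2422 -0.6829  0.2367] [ 1.1533  0.6    -0.0026  1.6     0.0018  0.9429 -0.0798]
```

```bash
cat >> h.py <<'E'
from scipy.spatial.transform import Rotation as Ro
a=np.array([.1927,-.0544]);a/=np.linalg.norm(a);n2=np.array([a[1],-a[0]])  # n2 ~(-.27,-.96): roll direction
S=np.array([.5412,-.1332])
def quat(s=1): # tool y along speaker axis, z down
    y=np.array([*(s*a),0]);z=np.array([0,0,-1.]);return Ro.from_matrix(np.c_[np.cross(y,z),y,z]).as_quat()
def stroke(c,o0,o1,vel=.06,press=.0005):
    """c: speaker centre xy; hand starts at offset o0, ends at o1 relative to it (along n2). returns predicted centre"""
    p=c+o0*n2
    ctrl.move_linear([*p,.108],.2)
    hit=ctrl.move_linear([*p,.088],.03,force_limit=3.)
    z=get_eef_pos()[2];f0=get_force()
    L=2*(o1-o0);e=p+L*n2
    ctrl.move_linear([*e,z-press],vel)
    f1=get_force();ctrl.move_linear([*e,.108],.1)
    print('hit',hit,'z',round(z,4),'f',np.round(f0,1),np.round(f1,1),'t',round(get_t(),2))
    return c+n2*L/2
def see(c0,n='top',f=None):
    im,d=snap(n,f);W=pts(n,d);h=cv2.cvtColor(im,cv2.COLOR_BGR2HSV)
    b=cv2.inRange(h,(100,100,40),(130,255,255))>0
    m=b&(np.hypot(W[...,0]-c0[0],W[...,1]-c0[1])<.09)&(W[...,2]>.045)&(W[...,2]<.082)
    P=W[m];xy=P[:,:2]-S;q=xy@n2;s=xy@a
    from scipy.optimize import least_squares
    g=least_squares(lambda p:np.hypot(q-p[0]-p[2]*(s-s.mean()),P[:,2]-p[1])-.036,[q.mean(),.04,0],loss='soft_l1',f_scale=.002)
    print(n,'npts',len(P),'n-off',g.x[0].round(4),'z',g.x[1].round(4),'yaw deg',np.degrees(g.x[2]).round(2),'axial',s.min().round(4),s.max().round(4))
E
python3 - <<'E'
from h import *
c=np.array([.579,.0065]);p=c-.012*n2
for s in(1,-1): print(s,ctrl.ik([*p,.13],quat(s)))
see(c);see(c,'scene')
E
```

```text
1 [ 0.05700942  0.58247616 -0.2703325   2.01086367  0.27053053  0.58200587
 -0.67320597]
-1 [ 0.55208728  0.82793724 -1.10518622  1.98036224  0.93200448  0.9610237
  1.82976621]
top npts 1240 n-off -0.1437 z 0.0402 yaw deg 0.11 axial -0.0753 0.073
scene npts 865 n-off -0.1472 z 0.0378 yaw deg 0.16 axial -0.0681 0.0635
```

Run:
```python
from h import *
c=S-.1445*n2;p=c-.012*n2
eoat.gripper_to(.06)
ctrl.movep([*p,.14],quat(1)); print(get_t(),get_eef_pos(),get_force())
c=stroke(c,-.012,.012); print((c-S)@n2)
see(c,'scene');see(c,'top','top1.png')
```

```text
3.7 [0.58391461 0.01636063 0.14002102] [0.81725811 0.9272585  1.20182744]
hit True z 0.0947 f [-1.1  0.7  6.9] [-1.7 -0.7  6.8] t 5.75
-0.12049999999999998
scene npts 1256 n-off -0.123 z 0.0376 yaw deg -0.1 axial -0.0636 0.0718
top npts 107 n-off -0.1179 z 0.0427 yaw deg 0.09 axial -0.0644 0.0084
```

View pics/top1.png

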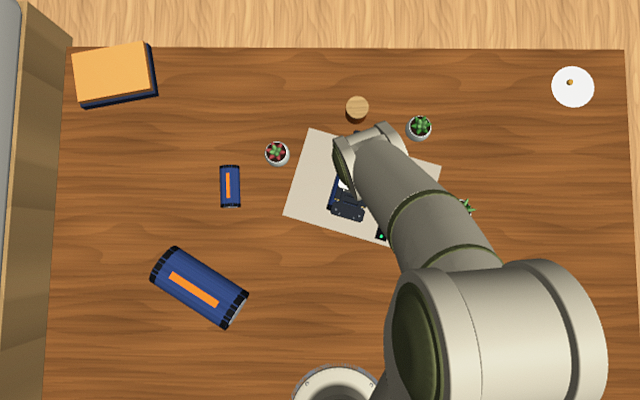

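The picture shows the speaker rolled straight, with the arm hiding most of it at about (345,195). The scene camera gives 24 mm moved, as predicted, so I'll carry on.

Run:
```python
from h import *
c=S-.1205*n2
for i in range(4):
    c=stroke(c,-.012,.012); see(c,'scene')
print((c-S)@n2)
```

```text
hit True z 0.0947 f [-1.5  1.4  8.9] [-2.7 -1.1 11. ] t 7.84
scene npts 1217 n-off -0.0992 z 0.0377 yaw deg 0.27 axial -0.0696 0.0662
hit True z 0.0947 f [-1.9  1.4  8.2] [-2.4  0.6 10. ] t 9.88
scene npts 1164 n-off -0.075 z 0.0377 yaw deg 0.06 axial -0.0692 0.0737
hit True z 0.0947 f [-2.1  1.9 10. ] [-2.   0.4 11.9] t 11.93
scene npts 1055 n-off -0.0514 z 0.0375 yaw deg 0.19 axial -0.0644 0.0637
hit True z 0.0946 f [-2.4  1.  10. ] [-2.6 -0.6 11.8] t 13.97
scene npts 1121 n-off -0.027 z 0.0375 yaw deg 0.54 axial -0.072 0.065
-0.024499999999999984
```

Run:
```python
from h import *
c=S-.0245*n2
c=stroke(c,-.012,.0125); see(c,'scene')
p=get_eef_pos();ctrl.move_linear([p[0],p[1],.2],.2)
ctrl.goto_joints([1.153,.599,-.003,1.599,.002,.943,-.08]);print(get_t())
see(S,'scene','s2.png');see(S,'top','t2.png')
for n,f,b in(('top','t2.png',(130,270,340,460)),('scene','s2.png',(130,230,200,360))):
    im=cv2.imread('pics/'+f);cv2.imwrite('pics/c'+f,cv2.resize(im[b[0]:b[1],b[2]:b[3]],None,fx=4,fy=4,interpolation=cv2.INTER_CUBIC))
    print([(x,k,plane(n,*x,.004)[:2]) for x,k in finddots(im) if abs((plane(n,*x,.004)[:2]-S)@n2)<.02])
z=np.load('/tmp/scene.npz');D=[plane('scene',*x,.004)[:2] for x,k in finddots(z['im'])]
print([((d-S)@n2,(d-S)@a) for d in D if np.hypot(*(d-S))<.12])
```

```text
hit True z 0.0947 f [-1.9  1.   9.3] [-2.8 -0.3 10.4] t 16.02
scene npts 1103 n-off -0.0026 z 0.0374 yaw deg -0.06 axial -0.0691 0.0705
18.8833
scene npts 1045 n-off -0.0027 z 0.0374 yaw deg 0.52 axial -0.0689 0.0711
top npts 1502 n-off 0.0008 z 0.0403 yaw deg 0.18 axial -0.0754 0.0731
[(array([416.5, 118. ]), np.int32(2), array([ 0.75433637, -0.19875077])), (array([412. , 125.5]), np.int32(2), array([ 0.73412381, -0.18686611])), (array([415., 124.]), np.int32(1), array([ 0.73821641, -0.19472511])), (array([415., 126.]), np.int32(1), array([ 0.73286518, -0.19469072])), (array([402. , 161.8]), np.int32(10), array([ 0.63747285, -0.16038913])), (array([381. , 235.8]), np.int32(10), array([ 0.44482046, -0.10604895]))]
[(array([313.2, 157.2]), np.int32(4), array([ 0.44535653, -0.10089097])), (array([312., 159.]), np.int32(1), array([ 0.45142984, -0.09840114])), (array([236. , 185.2]), np.int32(4), array([ 0.63942311, -0.15525354]))]
[(np.float64(-0.0050544752918930125), np.float64(-0.10101631450167521)), (np.float64(-0.00910068262122369), np.float64(-0.09584790087992981)), (np.float64(-0.00722383697574874), np.float64(0.10241616076650618))]
```

View pics/ct2.png

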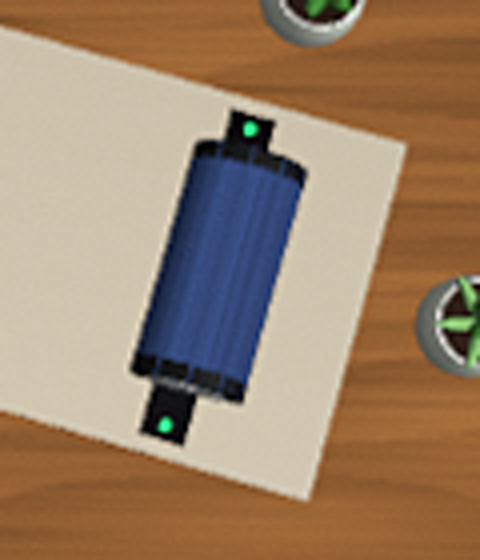

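View pics/cs2.png

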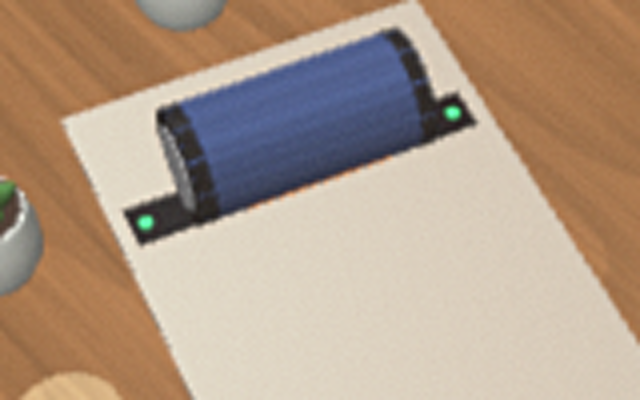

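The top crop shows the speaker lengthwise over the strip, with a green dot clear at each end, (250,129) and (165,425). The scene crop also shows it on the strip. The two cameras differ by about 3 mm, so I'll cross-check the strip using each camera's own depth, and also check the neighbours.

Run:
```python
from h import *
for n in('top','scene'):
    z=np.load('/tmp/%s.npz'%n);im,d=z['im'],z['d'];W=pts(n,d)
    xy=W[...,:2]-S;q=xy@n2;s=xy@a
    m=(im.max(-1)<60)&(abs(q)<.04)&(abs(s)<.095)&(W[...,2]<.02)
    for w,lab in((W,'depth'),):
        print(n,m.sum(),'strip q mean',np.median(q[m]),q[m].min(),q[m].max(),'z',W[...,2][m].mean())
        f=np.polyfit(s[m],q[m],1);print('yaw deg',np.degrees(f[0]),'mid',f[1])
    im2,d2=vision.read_camera(n)
    df=cv2.morphologyEx((cv2.absdiff(im,im2).max(-1)>40).astype('u1'),cv2.MORPH_OPEN,np.ones((2,2)))
    k,l,st,c=cv2.connectedComponentsWithStats(df);print(st[1:].tolist())
```

```text
top 781 strip q mean 0.0001816680037878233 -0.0140027810068516 0.01380229562982949 z 0.0049859961414337566
yaw deg 0.09118809271244258 mid 9.18586779957524e-05
[[318, 150, 44, 66, 1804], [373, 166, 45, 66, 1779]]
scene 570 strip q mean -0.0050263551749794595 -0.019953764106553373 0.009798339094457006 z 0.002332647840041501
yaw deg 0.30589321071189446 mid -0.005041886547855216
[[240, 138, 70, 43, 1762], [246, 179, 3, 4, 10], [263, 180, 76, 55, 2416]]
```

Both cameras put the speaker within about 1–2 mm of the strip's centreline, parallel to it within half a degree. Nothing else has moved.

```bash
python3 -c "
from h import *
print(ctrl.job_done(),get_t())"
```

```text
the job is handed in; nothing more can be done
the job is handed in; nothing more can be done
```

The speaker now lies lengthwise on the charging strip, about 1–2 mm off its centreline; the hand is clear, the pots and candle have not moved, and I handed the job in at about 19 s.

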